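# Put three swapped tools back on their shadows

## Robot

A 7-joint arm with a two-finger parallel gripper is mounted at the origin on a cart in front of the work surface, level with it; the furniture and walls round the work are solid. World frame = base frame: x ahead of the robot, y to its left, z up, the work surface at z = 0. Lengths are in mm, angles in rad, forces in N, time in s.
With the tool pointing down it reaches from about 400 to 875 mm from the base axis. Payload 4.4 kg.
Tool frame: the origin (TCP) lies on the mounting face of the last link; the fingertips stand 173 mm ahead of it and the grasp point (between the pads) lies 155 mm ahead of it; z points along the fingers, y is the line along which they close (so a half turn about z gives the same grasp; the last joint's range is limited). The gripper opens to 85 mm and grips with 20 to 120 N. Pads are 22 mm wide; open, the fingers measure 114 mm over their backs; the gripper's body (76 mm by 85 mm) begins 54 mm behind the grasp point. The pads swing forward as they close: fully open they stand 13 mm farther back than shut.
Start: joints at [1.165, 0.628, 0.038, 1.517, -0.027, 0.996, -0.02], TCP at [216.665, -612.839, 404.713] pointing down, gripper open.
Joint ranges: [-3.06, 3.06], [-0.37, 2.12], [-1.25, 1.32], [0.18, 2.47], [-1.1, 4.24], [0.23, 1.98], [-2.94, 2.94]. Speed limits (rad/s): [2.57, 2.57, 3.14, 3.14, 3.14, 3.14, 3.14].

## Interface

Orientations are given as [roll, pitch, yaw] about the fixed x, y, z axes, in that order (R = Rz(yaw) Ry(pitch) Rx(roll)).
In Python, from cell import * gives the robot as it stands. The module is installed in compiled form; this text tells all that it offers.
- The arm moves only by the tool jog_arm, never from a script. Its argument "steps" is a list of rows, each a list of 7 numbers: the opening, from -1 (shut) to 1 (fully open), so that 0 is half open, then the shift along the tool's x, y, z as a fraction of full scale, then the turn, a rotation vector about the tool's x, y, z as a fraction of full scale. A call has 1 to 10 rows; each row shifts and turns the commanded pose from where the row before left it, along the tool's axes as they then stand; what a row does not reach is not made up. Full scale, the value 1, is 500 mm for a shift and 2 rad for a turn. A row lasts 1/8 s, in which the tool goes at most 62.5 mm and 10.7 degrees, less where a joint would pass 70% of its speed; a pose out of reach is approached as far as the arm can. A call with a number of a shift or a turn outside -1 to 1 is refused whole. A call with a gripper value outside its range is refused whole. The fingers move at their own pace and stop on an object; the grip force is fixed at half the most. Time passes only in rows, so rows that do not move let the fingers close. It gives the time, the measured TCP pose, the force, the opening and the grip force at its end, in the units of the state.
- read_state(): the state, without advancing time (a new reading comes with each control period).
- get_image(name): name is "scene" or "top" or "wrist"; returns a dict with "pixels" (420x560x3 uint8, red, green, blue), "depth" (420x560 float32, mm along the optical axis (not along the pixel's ray), 0 where there is no reading), "vertical_fov" (degrees; the focal length in pixels is half the picture's height over the tangent of half this angle, whatever the lens; pixels are square), "cx", "cy" (the principal point, pixels), "R" (3x3) and "t" (3): a world point X has camera coordinates R X + t. Camera axes: x right, y down, z forward; pixel columns grow to the right and rows downward; lengths in mm; the calibration is good to about 2 mm. A picture is of the moment at which its call begins.
- finish_job(): hands the job in; it is judged then, once.
The state is a dict: "clock": time; "qpos": joint angles; "qd": joint speeds; "tau": joint torques, N m; "eef_pos": TCP position; "tool_rot": TCP orientation; "force": force on the tool from outside, world axes, zero at the start; "torque": the same for the moment, N m; "width": finger opening in mm; "gripper_force": force on a finger pad.
Only numpy, scipy, OpenCV 4.12 (cv2) and the standard library are available. Lean on these libraries where they do the work, as an engineer would, in place of code of your own. Each camera call takes 0.05 s, during which the arm holds its last target. There are 200 camera calls.

## Task

The sanding block, the screwdriver and the spanner have each been left on another one's shadow board. Put every tool back so that it lies flat, centred on and in line with its own dark shadow, the screwdriver with its handle on the broad end of its shadow; the fourth, bare board is free for parking a tool meanwhile. Leave the black tape roll and the loose nut between the boards where they are.

Things in the scene. Friction and masses are not known exactly. Their poses are not given: they have to be found in the camera images.
- block_center (a point): centre of the loose brown sanding block, a plain brick 62 mm (its x axis) by 112 mm (its y axis) by 31 mm high; half-way up. It starts on the spanner's shadow; grasp it across its 62 mm. 50 to 100 g.
- driver_grip (a point): centre of the handle of the loose screwdriver (red six-sided handle 27 mm wide, 25 mm high, 82 mm long, dark collar, thin steel shaft; 240 mm overall), 12.5 mm above its underside and at its balance point. The y axis runs along the tool from shaft to handle end: the handle reaches 49 mm to +y and 33 mm to -y of this point and the blade tip lies 191 mm to -y. It starts on the sanding block's shadow. About 50 to 100 g.
- spanner_center (a point): centre of the loose steel combination spanner, 239 mm long (its y axis; open jaw at +y, ring at -y), heads 38 mm wide and 8 mm thick, flat shank 16 mm wide and 5.5 mm thick (from 1.5 to 7 mm above its underside); the point is 4 mm above its underside. It starts on the screwdriver's shadow; grasp it across the shank at the middle. About 80 to 150 g.
- block_shadow (a point): centre of the sanding block's shadow, a dark rectangle 62 by 112 mm in the middle of the top of a white laminated board, fixed to the bench, 90 mm wide, 250 mm long and 12 mm high, its top 12 mm above the bench; its long axis points roughly away from the robot (y axis of this point = the long axis; the rectangle's 112 mm lie along it; z up). Here block_center shall come, y axes in line.
- driver_shadow (a point): the screwdriver's shadow on the top of another such board of the same size: a dark strip 27 mm wide and 98 mm long (the handle) towards +y, tapering to an 8 mm wide strip (the shaft) towards -y, 237 mm overall. The point is where driver_grip shall come, in the broad strip, 71 mm to +y of the board's centre; y axis = along the shadow towards the handle end, which is the end nearer the robot, z up.
- spanner_shadow (a point): centre of the spanner's shadow, a dark spanner outline 240 mm long with a head at either end, on the top of another such board; y axis along it, towards the open jaw; z up. Here spanner_center shall come, y axes in line (either way round).
- bare_board (a point): centre of the top of the fourth such board, which bears no shadow and starts empty: a free spot to park a tool on; y axis = its long axis, z up. Behind the boards, from about 0.7 m ahead of the robot, stands a bicycle upside down: swing from board to board without reaching out that far.
- tape_roll: bystander: loose roll of black tape, 64 mm across, 19 mm high, lying flat between the two inner boards; origin at the centre of its underside. Not to be disturbed.
- loose_nut: bystander: loose steel nut, 22 mm across, 10 mm high, lying between the two inner boards, farther from the robot than the tape; origin at the centre of its underside. Not to be disturbed.

How it is judged:
By the outcome, as a careful person would: the job done as asked, in the order asked, and still so for the second after the job is handed in, with the robot touching nothing.
It also fails if it takes over 96 s, if anything falls off the work surface, if the arm or the gripper's body presses on something with over 40 N, if the wrist force passes 120 N, or if a joint passes its speed limit or range.

## Working session

There is one attempt and no reset: what is moved stays moved. The work goes in short steps, Python scripts to look and compute and a tool call to move; the robot and the scene stay as the last step left them, time stands still between calls to the robot, and variables do not carry over. Pictures are saved under pics/ and viewed, at most 14 in all, crops included, and the job is handed in when it is done.

Besides the shell and the picture viewer there is one more tool, called after ">>>" by a JSON object that holds its "fn" and its "kwargs", one argument or row to a line. jog_arm: Moves the arm, as the interface text tells. Shift numbers are shares of 500 mm and turn numbers shares of 2 rad, none past 1 either way. Its arguments: {"type":"object","properties":{"steps":{"type":"array"}},"required":["steps"]}

```bash
mkdir -p pics; python3 - <<'E'
from cell import *
import cv2,numpy as np
s=read_state();print(s)
for n in("scene","top"):
    g=get_image(n);np.savez(f"{n}0.npz",**g);cv2.imwrite(f"pics/{n}0.png",g["pixels"][:,:,::-1]);print(n,g["vertical_fov"],g["cx"],g["cy"],g["R"],g["t"])
E
```

```text
{'clock': 0.0, 'qpos': array([ 1.16522199,  0.6293568 ,  0.03841909,  1.51839093, -0.02699444,
        0.99630744, -0.0199731 ]), 'qd': array([-0.00080366,  0.00028937, -0.00066378, -0.00047113, -0.00130301,
       -0.00086104,  0.0002844 ]), 'tau': array([-1.36157455e-04, -5.63412452e+01,  1.22622035e+00, -1.93450338e+01,
        1.10099983e-02,  1.06691674e-02, -3.23271586e-06]), 'eef_pos': array([ 216.56713405, -612.53707005,  403.77411017]), 'tool_rot': array([-3.13964756e+00,  1.80089091e-05,  3.39822254e-01]), 'force': array([-0.62104669,  0.49548032, -0.39913339]), 'torque': array([0.03771276, 0.04477662, 0.06377567]), 'gripper_force': 0.0, 'width': 85.4268634027062}
scene 53.151930666201885 280.11191511945 207.7263920160594 [[ 0.6973695  -0.71659941  0.01269128]
 [-0.44823054 -0.44988289 -0.7724602 ]
 [ 0.55925411  0.53300156 -0.63493635]] [-384.59498351  295.98301283  687.97076646]
top 49.27357482191184 282.3186460647174 213.082437131021 [[ 0.42463705 -0.90534656 -0.0055661 ]
 [-0.87942998 -0.41100481 -0.24016236]
 [ 0.21514247  0.10687683 -0.97071678]] [-215.67658311  491.1071277  1253.25041581]
```

View pics/scene0.png

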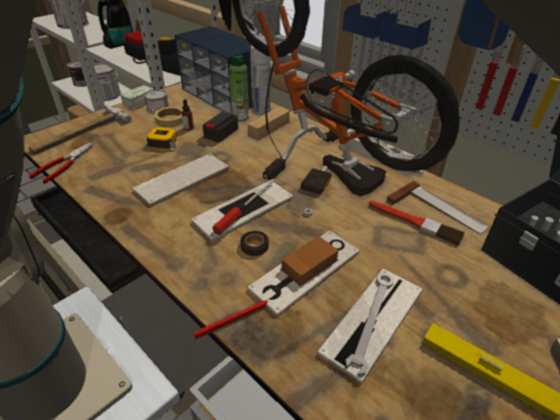

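View pics/top0.png

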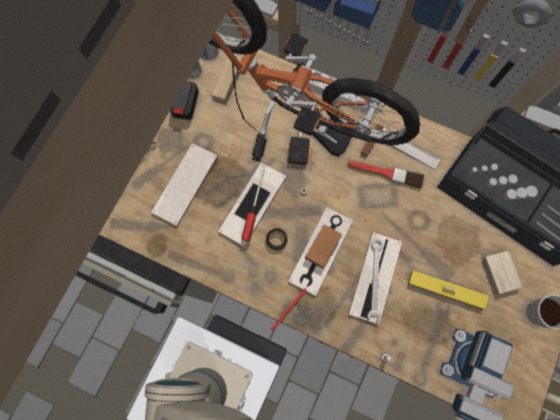

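The scene shows four white boards. In the top view, the bare board is at (185,184) and the block board carrying the screwdriver is at (252,204). The spanner board carrying the block is at (321,251), and the driver board carrying the spanner is at (376,278). The tape is at (277,239) and the nut at (304,191).

```bash
cat > h.py <<'E'
import numpy as np,cv2
def cast(g,uv,z):
    f=210/np.tan(np.radians(g["vertical_fov"])/2)
    uv=np.asarray(uv,float).reshape(-1,2)
    d=np.c_[(uv[:,0]-g["cx"])/f,(uv[:,1]-g["cy"])/f,np.ones(len(uv))]@g["R"]
    c=-g["R"].T@g["t"]
    return c+d*((np.broadcast_to(z,len(d))-c[2])/d[:,2])[:,None]
def proj(g,X):
    f=210/np.tan(np.radians(g["vertical_fov"])/2)
    c=np.atleast_2d(X)@g["R"].T+g["t"]
    return np.c_[f*c[:,0]/c[:,2]+g["cx"],f*c[:,1]/c[:,2]+g["cy"]]
def rect(P):
    # centre, long, short, angle of long axis (deg, about z from +x)
    r=cv2.minAreaRect(np.float32(P[:,:2])); b=cv2.boxPoints(r)
    e=[b[1]-b[0],b[2]-b[1]]; e.sort(key=np.linalg.norm)
    a=np.degrees(np.arctan2(e[1][1],e[1][0])); a=(a+90)%180-90
    return np.round([*r[0],np.linalg.norm(e[1]),np.linalg.norm(e[0]),a],1)
def blobs(m,amin=60):
    c,_=cv2.findContours(m.astype(np.uint8),cv2.RETR_EXTERNAL,cv2.CHAIN_APPROX_NONE)
    return [k.reshape(-1,2) for k in c if cv2.contourArea(k)>amin]
E
python3 - <<'E'
from h import *
g=dict(np.load("top0.npz"))
p=g["pixels"];hsv=cv2.cvtColor(p,cv2.COLOR_RGB2HSV)
H,S,V=[hsv[...,i].astype(int) for i in range(3)]
for n,(u,v) in dict(bare=(185,184),blk=(240,225),span=(305,275),drv=(395,260),dark=(255,195),bench=(330,330),brown=(322,245),red=(248,225),tape=(268,239),steel=(376,262)).items(): print(n,hsv[v,u])
w=(S<50)&(V>110)
roi=np.zeros(w.shape,bool);roi[130:335,140:410]=1
w&=roi
w=cv2.morphologyEx(w.astype(np.uint8),cv2.MORPH_OPEN,np.ones((2,2)))
for k in blobs(w,40): print(k.mean(0).round(), rect(cast(g,k,12)))
E
```

```text
bare [ 15  28 197]
blk [ 20  21 218]
span [150   5  47]
drv [ 17  25 218]
dark [13 18 99]
bench [ 16  86 146]
brown [ 13 129 146]
red [  1 181 183]
tape [13 45 51]
steel [ 17  18 196]
[288. 332.] [ 249.8 -141.7   78.1   27.1  -64.9]
[260. 324.] [230.4 -60.7  82.1  55.  -87.1]
[230. 310.] [227.5  30.4  85.7  57.8 -89.6]
[196. 318.] [173.9 117.8 136.5 110.1 -64.9]
[155. 311.] [123.  230.2 120.  110.7 -89.4]
[158. 289.] [193.1 247.5 114.5  18.6  89.6]
[376. 279.] [ 487.  -308.1  250.7   92.6    6. ]
[321. 252.] [ 491.8 -132.2  250.    95.3   -2.6]
[400. 176.] [ 802.9 -255.9   41.4   37.7   10. ]
[253. 204.] [536.6 108.9 255.6  93.9  -5. ]
[185. 185.] [505.1 321.9 253.2  90.5  -2. ]
[404. 148.] [ 888.2 -229.9   46.    39.6  -68.7]
[380. 134.] [ 902.3 -149.8   56.6   23.3  -65. ]
```

>>> {"fn": "jog_arm", "kwargs": {
  "steps": [
    [1, 0, 0, 0, 0, 0, 0.085],
    [1, 0, 0, 0, 0, 0, 0.085],
    [1, 0.05, -0.09, -0.01, 0, 0, 0],
    [1, 0.05, -0.09, -0.01, 0, 0, 0],
    [1, 0.05, -0.09, -0.01, 0, 0, 0],
    [1, 0.05, -0.09, -0.01, 0, 0, 0],
    [1, 0.05, -0.09, -0.01, 0, 0, 0],
    [1, 0.05, -0.09, -0.01, 0, 0, 0],
    [1, 0.05, -0.09, -0.01, 0, 0, 0],
    [1, 0.05, -0.09, -0.01, 0, 0, 0]
  ]
}}

```text
clock: 1.35
eef_pos: [417.3, -251.3, 444.7]
tool_rot: [-3.141, 0.0, -0.0]
force: [0.5, 0.1, 0.1]
width: 85.4
gripper_force: 0.0
```

```bash
python3 - <<'E'
from cell import *
from h import *
s=read_state();print(s["eef_pos"],s["tool_rot"],s["qpos"])
g=get_image("wrist");np.savez("w1.npz",**g);cv2.imwrite("pics/w1.png",g["pixels"][:,:,::-1]);print(g["vertical_fov"],g["R"],-g["R"].T@g["t"])
print(cast(g,[(0,0),(560,0),(0,420),(560,420)],12).round())
E
```

```text
[ 417.28056255 -251.25095643  444.73368227] [-3.14148214e+00  2.02850869e-04 -1.87693917e-04] [ 0.40868505  0.34736057  0.10217421  1.90882329 -0.04477539  0.88780121
 -1.03791048]
68.82481169191405 [[ 5.55837164e-04 -9.99999842e-01  8.03501163e-05]
 [-9.59480190e-01 -5.10674123e-04  2.81775628e-01]
 [-2.81775543e-01 -2.33715711e-04 -9.59480322e-01]] [ 489.16809934 -252.10028807  413.89106632]
[[ 623.   67.   12.]
 [ 623. -569.   12.]
 [   3.  226.   12.]
 [   3. -728.   12.]]
```

View pics/w1.png

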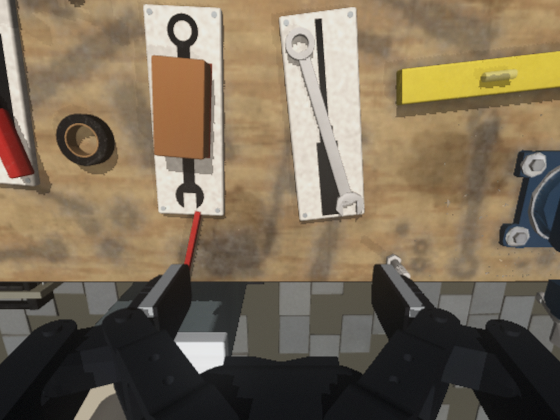

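The wrist view is sharp. The spanner board runs from (147,8) to (224,215), with the brown block's top at about (182,107). The driver board runs from (282,10) to (362,218), with the spanner lying skewed on it from (300,42) to (347,203).

```bash
cat >> h.py <<'E'
def seg(g):
    hsv=cv2.cvtColor(g["pixels"],cv2.COLOR_RGB2HSV);return [hsv[...,i].astype(int) for i in range(3)]
def inpoly(shape,corners):
    m=np.zeros(shape,np.uint8);cv2.fillPoly(m,[np.int32(corners)],1);return m>0
E
python3 - <<'E'
from h import *
g=dict(np.load("w1.npz"));H,S,V=seg(g)
hsv=np.dstack([H,S,V])
for n,(u,v) in dict(board=(160,30),boardd=(290,150),dark=(328,170),dark2=(320,50),jaw=(190,172),blocktop=(180,100),blockside=(209,100),span=(319,110),ring=(300,32),bench=(250,100)).items(): print(n,hsv[v,u])
w=(S<45)&(V>120);w[225:]=0
for k in blobs(w,1500):
    P=cast(g,k,12);print("white",k.mean(0).round(),rect(P))
b=(S>110)&(H<18)&(V>100);b[:,:140]=0;b[:,240:]=0
for k in blobs(b,300): print("brown",rect(cast(g,k,43)))
d=(V<75)&(S<90);d[225:]=0;d[:,:140]=0;d[:,380:]=0
for k in blobs(d,80): print("dark",k.mean(0).round(),rect(cast(g,k,12)))
cv2.imwrite("pics/c1.png",cv2.resize(g["pixels"][0:230,140:380,::-1],None,fx=2.5,fy=2.5,interpolation=cv2.INTER_CUBIC))
E
```

```text
board [ 20  22 229]
boardd [ 17  84 125]
dark [15 36 57]
dark2 [18 27 48]
jaw [12 54 47]
blocktop [ 14 149 161]
blockside [ 10 130  63]
span [ 15  17 205]
ring [ 16  15 214]
bench [ 18  98 169]
white [324. 112.] [ 488.4 -307.5  248.4   89.4    6.6]
white [187. 109.] [ 493.4 -133.9  248.    89.2   -2.3]
white [14. 78.] [533.9  72.1 179.6  15.6  -4.8]
brown [ 504.3 -134.4  108.7   58.1   -5.1]
dark [189. 185.] [ 411.5 -126.6   64.6   34.8    9.8]
dark [326. 178.] [ 421.2 -314.7  103.3   22.8    6.7]
dark [321.  62.] [ 555.9 -300.2   96.8    6.4    6.5]
dark [182.  35.] [ 586.8 -137.2   44.9   33.6   -5.9]
```

View pics/c1.png

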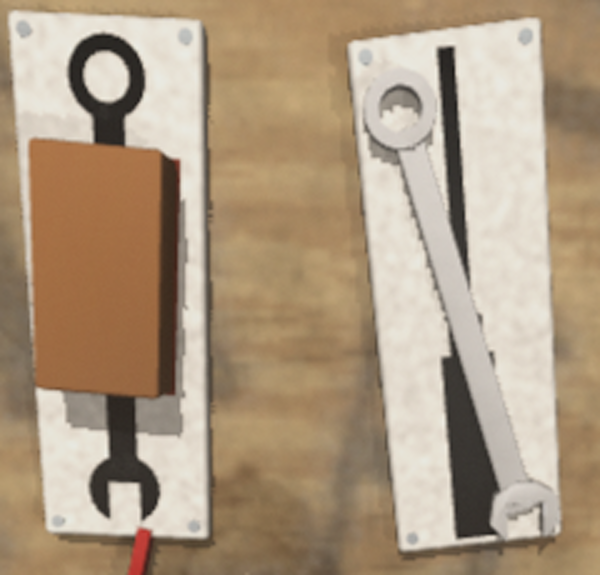

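>>> {"fn": "jog_arm", "kwargs": {
  "steps": [
    [1, 0.058, -0.078, 0.06, 0, 0, 0],
    [1, 0.058, -0.078, 0.06, 0, 0, 0],
    [1, 0.058, -0.078, 0.06, 0, 0, 0],
    [1, 0, 0, 0.1, 0, 0, 0.045],
    [1, 0, 0, 0.08, 0, 0, 0],
    [1, 0, 0, 0, 0, 0, 0]
  ]
}}

```text
clock: 2.15
eef_pos: [502.4, -135.6, 262.1]
tool_rot: [-3.141, 0.007, -0.09]
force: [0.7, 0.3, 0.3]
width: 85.4
gripper_force: 0.0
```

>>> {"fn": "jog_arm", "kwargs": {
  "steps": [
    [1, 0.004, -0.002, 0.08, 0, 0, 0],
    [1, 0, 0, 0.05, 0, 0, 0],
    [1, 0, 0, 0.028, 0, 0, 0],
    [1, 0, 0, 0, 0, 0, 0],
    [-1, 0, 0, 0, 0, 0, 0],
    [-1, 0, 0, 0, 0, 0, 0],
    [-1, 0, 0, 0, 0, 0, 0],
    [-1, 0, 0, 0, 0, 0, 0]
  ]
}}

```text
clock: 3.15
eef_pos: [506.4, -135.2, 187.3]
tool_rot: [3.141, -0.002, -0.09]
force: [-0.1, -0.6, 6.2]
width: 60.9
gripper_force: 65.8
```

>>> {"fn": "jog_arm", "kwargs": {
  "steps": [
    [-1, 0, 0, -0.1, 0, 0, 0],
    [-1, 0, 0, -0.1, 0, 0, 0],
    [-1, -0.025, -0.112, -0.02, 0, 0, 0],
    [-1, -0.025, -0.112, -0.02, 0, 0, 0],
    [-1, -0.025, -0.112, -0.02, 0, 0, 0],
    [-1, -0.025, -0.112, -0.02, 0, 0, 0],
    [-1, -0.025, -0.112, -0.02, 0, 0, 0],
    [-1, -0.025, -0.112, -0.02, 0, 0, 0],
    [-1, -0.025, -0.112, 0, 0, 0, 0],
    [-1, 0, 0, 0, 0, 0, 0]
  ]
}}

```text
clock: 4.4
eef_pos: [452.2, 268.9, 346.5]
tool_rot: [-3.137, -0.001, -0.081]
force: [-0.1, -1.3, -1.5]
width: 60.8
gripper_force: 65.9
```

```bash
python3 - <<'E'
from cell import *
from h import *
s=read_state();print(s["eef_pos"],s["tool_rot"],s["width"],s["force"])
g=get_image("wrist");np.savez("w2.npz",**g);cv2.imwrite("pics/w2.png",g["pixels"][:,:,::-1])
H,S,V=seg(g)
w=(S<45)&(V>120)
for k in blobs(w,1500):
    P=cast(g,k,12);print("white",k.mean(0).round(),k.min(0),k.max(0),rect(P))
b=(S>130)&((H<9)|(H>172))&(V>60)
for k in blobs(b,100): print("red",k.mean(0).round(),rect(cast(g,k,12+12.5)))
E
```

```text
[452.2164434  268.94865099 346.52607955] [-3.13726545e+00 -5.66213016e-04 -8.05052646e-02] 60.80436386114333 [-0.14196902 -1.27216274 -1.51474801]
white [443.  94.] [383   0] [509 223] [512.9 113.8 200.9  89.6  -4.9]
white [210. 119.] [156   0] [267 266] [505.1 323.7 248.3  88.9  -2. ]
red [  4. 371.] [270.6 607.2  34.2  13.7 -19.1]
red [ 19. 336.] [316.3 576.3  63.1  21.8  28.6]
red [281. 166.] [483.7 266.4 124.5   4.7  85.5]
red [472. 172.] [462.4  85.6  87.4  28.8  12.1]
```

View pics/w2.png

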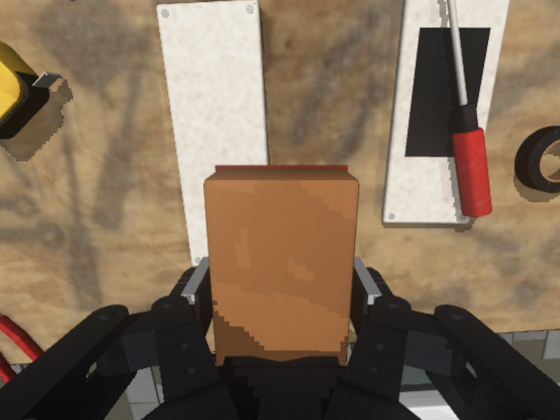

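>>> {"fn": "jog_arm", "kwargs": {
  "steps": [
    [-1, 0.048, -0.059, 0.02, 0, 0, 0],
    [-1, 0.048, -0.059, 0.02, 0, 0, 0],
    [-1, 0, 0, 0.1, 0, 0, -0.025],
    [-1, 0, 0, 0.1, 0, 0, 0],
    [-1, 0, 0, 0.05, 0, 0, 0],
    [-1, 0, 0, 0, 0, 0, 0],
    [-1, 0, 0, 0, 0, 0, 0]
  ]
}}

```text
clock: 5.32
eef_pos: [508.1, 317.0, 202.1]
tool_rot: [-3.141, -0.002, -0.042]
force: [-0.4, -0.5, 0.7]
width: 61.0
gripper_force: 65.9
```

>>> {"fn": "jog_arm", "kwargs": {
  "steps": [
    [-1, 0, -0.012, 0.02, 0, 0, 0],
    [-1, 0, 0, 0.008, 0, 0, 0],
    [-1, 0, 0, 0, 0, 0, 0],
    [-1, 0, 0, 0, 0, 0, 0]
  ]
}}

```text
clock: 5.82
eef_pos: [507.4, 324.5, 187.3]
tool_rot: [-3.14, -0.001, -0.039]
force: [-1.0, 2.6, 3.5]
width: 61.0
gripper_force: 66.5
```

>>> {"fn": "jog_arm", "kwargs": {
  "steps": [
    [1, 0, 0, 0, 0, 0, 0],
    [1, 0, 0, 0, 0, 0, 0],
    [1, 0, 0, 0, 0, 0, 0],
    [1, 0, 0, -0.06, 0, 0, 0],
    [1, 0, 0, -0.12, 0, 0, 0],
    [1, -0.04, 0, -0.1, 0, 0, 0],
    [1, -0.06, 0.06, -0.06, 0, 0, 0],
    [1, 0, 0.12, 0, 0, 0, 0],
    [1, 0, 0.12, 0, 0, 0, 0]
  ]
}}

```text
clock: 6.95
eef_pos: [450.9, 174.5, 357.4]
tool_rot: [-3.141, -0.002, -0.038]
force: [2.1, 0.1, -0.3]
width: 85.5
gripper_force: 0.0
```

```bash
cat >> h.py <<'E'
def height(g):
    f=210/np.tan(np.radians(g["vertical_fov"])/2)
    v,u=np.mgrid[:420,:560];d=g["depth"]
    C=np.dstack([(u-g["cx"])/f*d,(v-g["cy"])/f*d,d])-g["t"]
    return C@g["R"]   # world points per pixel
E
python3 - <<'E'
from cell import *
from h import *
s=read_state();print(s["eef_pos"],s["tool_rot"],s["width"],s["force"])
g=dict(np.load("w1.npz"));X=height(g);Z=X[...,2]
print("board z",np.median(Z[140:200,285:300]),"block top",np.median(Z[80:130,165:195]),"noise",Z[140:200,290:295].std(), "shank",Z[100:130,316:322].mean())
m=(Z>15)&(Z<26)&inpoly(Z.shape,[(278,5),(365,5),(370,225),(295,225)])
m=cv2.morphologyEx(m.astype(np.uint8),cv2.MORPH_OPEN,np.ones((2,2)))
for k in blobs(m,100): print(k.mean(0),rect(cast(g,k,19)))
cv2.imwrite("pics/m1.png",cv2.resize(m[0:230,140:380]*255,None,fx=2,fy=2))
E
```

```text
[450.92870676 174.53747021 357.37731528] [-3.14109502e+00 -1.65663404e-03 -3.84432587e-02] 85.52622148349359 [ 2.12959195  0.0686216  -0.32934262]
board z 0.6609802521733331 block top 43.426718685087764 noise 4.920920045914739 shank 22.436631547722833
[325.52183908 126.52183908] [ 480.9 -309.7  237.5   37.3   19.4]
```

```bash
python3 - <<'E'
from cell import *
from h import *
g=get_image("wrist");np.savez("w3.npz",**g)
E
```

>>> {"fn": "jog_arm", "kwargs": {
  "steps": [
    [1, 0, 0.106, 0, 0, 0, 0],
    [1, 0, 0.106, 0, 0, 0, 0],
    [1, 0, 0.106, 0, 0, 0, 0],
    [1, 0, 0.106, 0, 0, 0, 0],
    [1, 0, 0.106, 0, 0, 0, 0],
    [1, 0, 0.106, 0, 0, 0, 0],
    [1, 0, 0.106, 0, 0, 0, 0],
    [1, 0, 0.106, 0, 0, 0, 0],
    [1, 0, 0, 0, 0, 0, 0]
  ]
}}

```text
clock: 8.12
eef_pos: [433.2, -252.6, 356.8]
tool_rot: [3.139, -0.0, -0.049]
force: [-0.0, 1.0, -0.8]
width: 85.7
gripper_force: 0.0
```

```bash
python3 - <<'E'
from cell import *
from h import *
s=read_state();print(s["eef_pos"],s["tool_rot"])
g=get_image("wrist");np.savez("w4.npz",**g);cv2.imwrite("pics/w4.png",g["pixels"][:,:,::-1])
X=height(g);Z=X[...,2];H,S,V=seg(g)
w=(S<45)&(V>120)
for k in blobs(w,1500): print("white",k.mean(0).round(),k.min(0),k.max(0),rect(cast(g,k,12)))
b4=proj(g,[[x,y,12] for x,y in [(360,-372),(615,-345),(615,-250),(360,-275)]])
m=(Z>15)&(Z<28)&inpoly(Z.shape,b4)
m=cv2.morphologyEx(m.astype(np.uint8),cv2.MORPH_OPEN,np.ones((2,2)))
for k in blobs(m,200): print("spanner",k.mean(0),rect(cast(g,k,20)))
E
```

```text
[ 433.24274055 -252.58853724  356.77812284] [ 3.13860047e+00 -4.81621847e-04 -4.87610218e-02]
white [331. 128.] [267   0] [384 256] [ 488.1 -307.5  248.7   89.2    6.6]
white [155. 124.] [91  0] [210 255] [ 492.9 -133.8  245.8   89.1   -2.4]
spanner [331.65491651 140.16512059] [ 480.7 -309.6  238.    37.7   19.3]
```

View pics/w4.png

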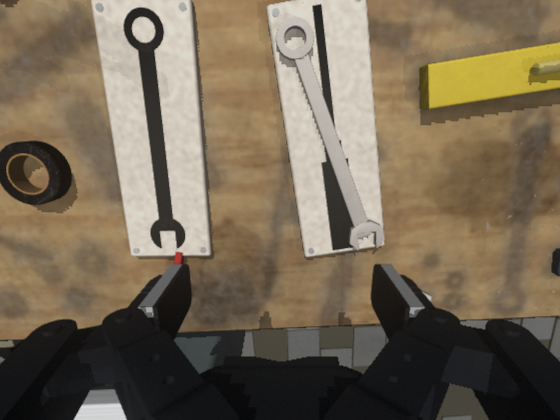

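The spanner board is now clear. Its shadow has the ring at (143,28) and the jaw at (167,235). The spanner has its ring at (294,38) and its jaw at (366,233).

```bash
python3 - <<'E'
from h import *
for f in("w4.npz","w3.npz"):
    g=dict(np.load(f));H,S,V=seg(g)
    d=(V<90)&(S<110)
    B=dict(span=(493,-133.9,-2.3),drv=(488.2,-307.5,6.6),blk=(536,110,-4.9))
    for n,(x,y,a) in B.items():
        a=np.radians(a);R=np.array([[np.cos(a),-np.sin(a)],[np.sin(a),np.cos(a)]])
        c=[(x,y)+R@np.array(q) for q in [(-123,-43),(123,-43),(123,43),(-123,43)]]
        m=d&inpoly(d.shape,proj(g,[[*q,12] for q in c]))
        for k in blobs(m,150): print(f,n,k.mean(0).round(),rect(cast(g,k,12)))
    w=(S<45)&(V>120)
    for k in blobs(w,2500): print(f,"white",rect(cast(g,k,12)))
    r=(S>130)&((H<9)|(H>172))&(V>60)
    for k in blobs(r,100): print("red",k.mean(0).round(),rect(cast(g,k,28)))
E
```

```text
w4.npz span [156. 135.] [ 494.7 -133.6  229.6   36.4   -2.5]
w4.npz drv [335. 202.] [ 424.5 -314.8  111.2   24.9    6.7]
w4.npz drv [323.  62.] [ 553.7 -300.4  101.7    7.1    6.6]
w4.npz white [ 488.1 -307.5  248.7   89.2    6.6]
w4.npz white [ 492.9 -133.8  245.8   89.1   -2.4]
w3.npz span [552. 232.] [ 398.9 -118.8   34.2   14.   -18.9]
w3.npz blk [345.  96.] [536.5 110.3 111.2  61.   -4.8]
w3.npz white [468.3 -86.8 209.3  49.6  12.1]
w3.npz white [505.2 323.1 247.   89.   -2. ]
w3.npz white [520.2 112.3 215.8  89.3  -4.8]
red [539. 292.] [ 333.4 -104.9   91.4   19.6  -15.5]
red [368. 180.] [463.1  87.   85.2  26.6  12.6]
```

>>> {"fn": "jog_arm", "kwargs": {
  "steps": [
    [1, 0.03, 0.06, 0.03, 0, 0, -0.08],
    [1, 0, 0, 0.04, 0, 0, -0.08],
    [1, 0, 0, 0.04, 0, 0, -0.033],
    [1, 0, 0, 0, 0, 0, 0],
    [1, 0, 0, 0, 0, 0, 0]
  ]
}}

```text
clock: 8.8
eef_pos: [448.6, -277.6, 302.3]
tool_rot: [3.141, -0.001, 0.346]
force: [0.2, 0.4, -0.3]
width: 85.4
gripper_force: 0.0
```

>>> {"fn": "jog_arm", "kwargs": {
  "steps": [
    [0, 0.02, 0.041, 0.05, 0, 0, 0],
    [0, 0.018, 0.041, 0.05, 0, 0, 0],
    [0, 0, 0, 0.07, 0, 0, 0.003],
    [0, 0, 0, 0.03, 0, 0, 0],
    [0, 0, 0, 0, 0, 0, 0],
    [0, 0, 0, 0, 0, 0, 0]
  ]
}}

```text
clock: 9.55
eef_pos: [480.4, -310.7, 203.1]
tool_rot: [3.14, -0.001, 0.34]
force: [1.0, 0.0, 0.1]
width: 42.6
gripper_force: 0.0
```

Well aligned at 203 mm. I'll go down to 187 mm.

>>> {"fn": "jog_arm", "kwargs": {
  "steps": [
    [0, 0, -0.002, 0.02, 0, 0, 0],
    [0, 0, 0, 0.012, 0, 0, 0],
    [0, 0, 0, 0, 0, 0, 0],
    [-1, 0, 0, 0, 0, 0, 0],
    [-1, 0, 0, 0, 0, 0, 0],
    [-1, 0, 0, 0, 0, 0, 0],
    [-1, 0, 0, 0, 0, 0, 0]
  ]
}}

```text
clock: 10.42
eef_pos: [479.6, -309.7, 186.1]
tool_rot: [3.141, -0.0, 0.34]
force: [-1.3, 0.5, 5.4]
width: 13.6
gripper_force: 58.9
```

>>> {"fn": "jog_arm", "kwargs": {
  "steps": [
    [-1, 0, 0, -0.06, 0, 0, 0],
    [-1, 0, 0, -0.06, 0, 0, 0],
    [-1, 0, 0, -0.06, 0, 0, 0.08],
    [-1, 0, 0, 0, 0, 0, 0.08],
    [-1, 0, -0.05, 0, 0, 0, 0.031],
    [-1, 0.003, -0.08, 0, 0, 0, 0],
    [-1, 0.003, -0.09, 0, 0, 0, 0],
    [-1, 0.003, -0.08, 0, 0, 0, 0],
    [-1, 0.003, -0.05, 0, 0, 0, 0],
    [-1, 0, 0, 0, 0, 0, 0]
  ]
}}

```text
clock: 11.68
eef_pos: [491.7, -132.7, 275.4]
tool_rot: [-3.14, 0.0, -0.038]
force: [-0.1, -0.3, -1.3]
width: 13.2
gripper_force: 59.0
```

```bash
python3 - <<'E'
from cell import *
from h import *
s=read_state();print(s["eef_pos"],s["tool_rot"],s["width"],s["force"],s["torque"])
g=get_image("wrist");np.savez("w5.npz",**g);cv2.imwrite("pics/w5.png",g["pixels"][:,:,::-1])
E
```

```text
[ 491.72961034 -132.6819438   275.40640651] [-3.14033955e+00  4.40842479e-04 -3.78806580e-02] 13.24780281283467 [-0.06290196 -0.27541269 -1.32852448] [-0.00124183 -0.01590076  0.01087836]
```

View pics/w5.png

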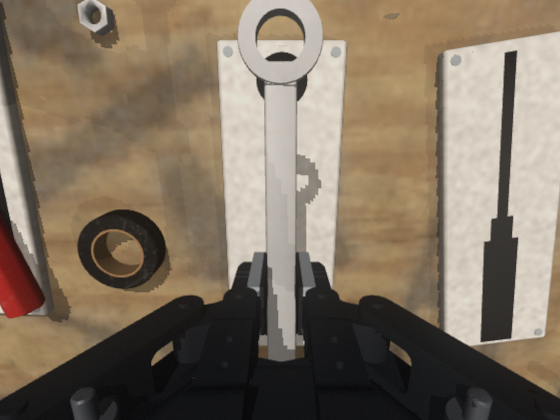

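The spanner is held along the tool axis, with its ring at (280,40) above the shadow ring at (282,78). Lowering it now.

>>> {"fn": "jog_arm", "kwargs": {
  "steps": [
    [-1, 0.002, 0.002, 0.06, 0, 0, 0.001],
    [-1, 0, 0, 0.06, 0, 0, 0],
    [-1, 0, 0, 0.03, 0, 0, 0],
    [-1, 0, 0, 0.014, 0, 0, 0],
    [-1, 0, 0, 0.008, 0, 0, 0],
    [-1, 0, 0, 0, 0, 0, 0]
  ]
}}

```text
clock: 12.48
eef_pos: [492.6, -136.3, 190.1]
tool_rot: [3.141, -0.001, -0.044]
force: [-0.5, -0.2, -0.8]
width: 13.7
gripper_force: 59.0
```

```bash
python3 - <<'E'
from h import *
g=dict(np.load("w5.npz"));H,S,V=seg(g)
d=(V<90)&(S<110)
m=d.copy();m[:,:450]=0;m[350:]=0
for k in blobs(m,150):
    print(k.min(0),k.max(0),rect(cast(g,k,12)))
    P=cast(g,k,12)[:,:2]; a=np.radians(6.6);q=(P-[488.2,-307.5])@np.array([[np.cos(a),-np.sin(a)],[np.sin(a),np.cos(a)]])
    print(q.min(0),q.max(0))
E
```

```text
[450 336] [474 349] [ 363.  -289.4   27.7   11.5   57.4]
[-126.94978378   18.20891184] [-109.53740489   39.78184887]
[481  51] [517 341] [ 487.1 -308.3  236.4   26.4    6.6]
[-119.40172149  -13.86642843] [116.96661269  12.53021856]
```

>>> {"fn": "jog_arm", "kwargs": {
  "steps": [
    [-1, 0.001, -0.005, 0.003, 0, 0, 0],
    [-1, 0, 0, 0.003, 0, 0, 0],
    [-1, 0, 0, 0, 0, 0, 0],
    [-1, 0, 0, 0, 0, 0, 0]
  ]
}}

```text
clock: 12.98
eef_pos: [493.0, -133.7, 186.8]
tool_rot: [3.142, -0.0, -0.044]
force: [-0.0, -0.2, -1.6]
width: 13.6
gripper_force: 59.0
```

>>> {"fn": "jog_arm", "kwargs": {
  "steps": [
    [-1, 0, 0, 0.003, 0, 0, 0],
    [-1, 0, 0, 0, 0, 0, 0]
  ]
}}

```text
clock: 13.22
eef_pos: [493.0, -133.7, 186.0]
tool_rot: [-3.142, -0.001, -0.044]
force: [-1.4, 0.7, 8.6]
width: 13.2
gripper_force: 60.2
```

>>> {"fn": "jog_arm", "kwargs": {
  "steps": [
    [0, 0, 0, 0, 0, 0, 0],
    [0, 0, 0, 0, 0, 0, 0],
    [0, 0, 0, -0.05, 0, 0, 0],
    [0.5, -0.03, 0, -0.1, 0, 0, 0],
    [1, -0.06, 0, -0.1, 0, 0, 0],
    [1, -0.04, -0.06, -0.06, 0, 0, 0],
    [1, 0, -0.06, -0.02, 0, 0, 0],
    [1, 0, 0, 0, 0, 0, 0]
  ]
}}

```text
clock: 14.22
eef_pos: [430.9, -68.8, 351.1]
tool_rot: [-3.141, -0.002, -0.04]
force: [0.7, -0.4, -0.5]
width: 85.7
gripper_force: 0.0
```

```bash
python3 - <<'E'
from cell import *
from h import *
s=read_state();print(s["eef_pos"],s["tool_rot"])
g=get_image("wrist");np.savez("w6.npz",**g);cv2.imwrite("pics/w6.png",g["pixels"][:,:,::-1])
X=height(g);Z=X[...,2];H,S,V=seg(g)
w=(S<45)&(V>120)
for k in blobs(w,1500): print("white",k.mean(0).round(),k.min(0),k.max(0),rect(cast(g,k,12)))
b4=proj(g,[[x,y,12] for x,y in [(360,-180),(620,-188),(620,-90),(360,-80)]])
m=(Z>15)&(Z<28)&inpoly(Z.shape,b4)
m=cv2.morphologyEx(m.astype(np.uint8),cv2.MORPH_OPEN,np.ones((2,2)))
for k in blobs(m,200): print("spanner",k.mean(0),rect(cast(g,k,20)))
r=(S>130)&((H<9)|(H>172))&(V>60)
for k in blobs(r,100): print("red",k.mean(0).round(),rect(cast(g,k,28)))
d=(V<90)&(S<110)
c,a=np.array([493,-133.9]),np.radians(-2.4)
m=d&inpoly(d.shape,b4)
for k in blobs(m,20): print("dark left",rect(cast(g,k,12)))
E
```

```text
[430.89824752 -68.81782235 351.07874937] [-3.14058183e+00 -2.09699181e-03 -4.00097879e-02]
white [520. 126.] [474   0] [559 251] [ 485.1 -305.4  241.1   88.9    7.4]
white [344. 118.] [296   0] [401 249] [ 486.9 -132.4  234.    89.4   -2.3]
white [115.  73.] [54  0] [140 185] [531.   93.3 163.7  62.7  -2.3]
white [ 67. 112.] [25  0] [143 221] [512.5 112.4 200.7  87.3  -4.7]
spanner [348.10929853 119.7177814 ] [ 488.8 -135.3  224.5   37.5   -2.3]
red [328. 301.] [ 313.  -115.1  138.9   10.7  -15.5]
red [117. 170.] [464.4  85.2  83.4  28.6  12. ]
dark left [ 583.8 -150.5   13.3    4.3  -48.7]
dark left [ 491.8 -121.8  217.5   12.3   -2.4]
dark left [ 599.9 -140.5   18.6    7.6   87.7]
```

View pics/w6.png

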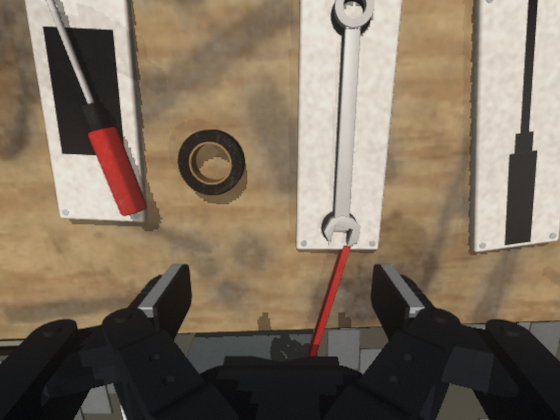

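The spanner lies on its shadow from ring (351,10) to jaw (341,232), and its exact offset will be checked later. The screwdriver handle is at (117,170). Moving above it.

>>> {"fn": "jog_arm", "kwargs": {
  "steps": [
    [1, -0.004, -0.1, 0, 0, 0, 0],
    [1, -0.004, -0.11, 0.02, 0, 0, 0],
    [1, -0.004, -0.1, 0.03, 0, 0, 0],
    [1, 0, 0, 0.02, 0, 0, -0.063],
    [1, 0, 0, 0, 0, 0, -0.063],
    [1, 0, 0, 0, 0, 0, 0],
    [1, 0, 0, 0, 0, 0, 0]
  ]
}}

```text
clock: 15.15
eef_pos: [431.8, 83.5, 315.0]
tool_rot: [3.141, 0.0, 0.204]
force: [-0.5, -0.2, -0.5]
width: 85.7
gripper_force: 0.0
```

```bash
python3 - <<'E'
from cell import *
from h import *
s=read_state();print(s["eef_pos"],s["tool_rot"])
g=get_image("wrist");np.savez("w7.npz",**g);cv2.imwrite("pics/w7.png",g["pixels"][:,:,::-1])
X=height(g);Z=X[...,2];H,S,V=seg(g)
r=(S>130)&((H<9)|(H>172))&(V>60)
for k in blobs(r,300):
    print("red",k.mean(0).round(),rect(cast(g,k,12+12.5)),rect(cast(g,k,37)))
    m=np.zeros(Z.shape,np.uint8);cv2.drawContours(m,[k.reshape(-1,1,2)],-1,1,-1);print(np.percentile(Z[m>0],[5,50,95]))
E
```

```text
[431.82163823  83.48553927 314.98553029] [3.14121933e+00 2.70609545e-04 2.04107877e-01]
red [471. 313.] [ 366.  -119.7   29.5   18.2  -16.3] [ 372.5 -109.3   28.1   17.3  -16.3]
[ 1.71304878 12.67162152 14.85631814]
red [284. 169.] [462.9  86.   84.4  26.9  12.1] [464.8  86.5  80.3  25.6  12.1]
[27.99285512 36.08132251 37.87994335]
```

View pics/w7.png

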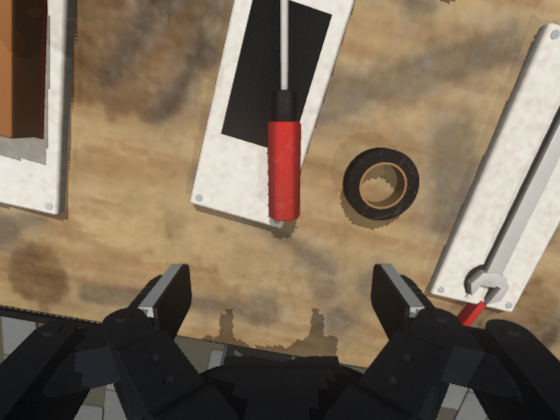

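```bash
python3 - <<'E'
from h import *
g=dict(np.load("w7.npz"));print(cast(g,[(381,184),(344,184),(419,184),(284,145)],[19,19,19,25]).round(1))
E
```

```text
[[469.7   0.5  19. ]
 [463.1  32.3  19. ]
 [476.4 -32.1  19. ]
 [485.5  90.9  25. ]]
```

The handle is at (284,169), 84 by 27 mm and in line with the tool. The tape edge is 55 mm from the grip axis, which is clear.

>>> {"fn": "jog_arm", "kwargs": {
  "steps": [
    [0, 0.04, 0.004, 0.06, 0, 0, -0.003],
    [0, 0.038, 0.004, 0.06, 0, 0, 0],
    [0, 0, 0, 0.07, 0, 0, 0],
    [0, 0, 0, 0.04, 0, 0, 0],
    [0, 0, 0, 0, 0, 0, 0],
    [0, 0, 0, 0, 0, 0, 0]
  ]
}}

```text
clock: 15.95
eef_pos: [470.9, 88.4, 200.8]
tool_rot: [3.141, -0.001, 0.213]
force: [-0.4, 0.6, -0.5]
width: 42.7
gripper_force: 0.0
```

>>> {"fn": "jog_arm", "kwargs": {
  "steps": [
    [0, 0, 0.001, 0.018, 0, 0, 0],
    [0, 0, 0, 0.01, 0, 0, 0],
    [0, 0, 0, 0, 0, 0, 0],
    [-1, 0, 0, 0, 0, 0, 0],
    [-1, 0, 0, 0, 0, 0, 0],
    [-1, 0, 0, 0, 0, 0, 0],
    [-1, 0, 0, 0, 0, 0, 0]
  ]
}}

```text
clock: 16.82
eef_pos: [471.1, 88.1, 187.1]
tool_rot: [-3.141, -0.0, 0.214]
force: [-0.9, -0.3, 5.4]
width: 25.2
gripper_force: 59.1
```

>>> {"fn": "jog_arm", "kwargs": {
  "steps": [
    [-1, 0, 0, -0.06, 0, 0, 0],
    [-1, 0, 0, -0.1, 0, 0, 0],
    [-1, 0, 0, -0.04, 0, 0, 0.049],
    [-1, -0.028, 0.11, 0, 0, 0, 0],
    [-1, -0.028, 0.113, 0, 0, 0, 0],
    [-1, -0.028, 0.113, 0, 0, 0, 0],
    [-1, -0.028, 0.113, 0, 0, 0, 0],
    [-1, -0.028, 0.113, 0, 0, 0, 0],
    [-1, -0.028, 0.113, 0, 0, 0, 0],
    [-1, -0.028, 0.113, 0, 0, 0, 0]
  ]
}}

```text
clock: 18.08
eef_pos: [418.7, -316.3, 286.5]
tool_rot: [3.142, 0.0, 0.116]
force: [0.7, 0.0, -0.2]
width: 25.0
gripper_force: 59.5
```

>>> {"fn": "jog_arm", "kwargs": {
  "steps": [
    [-1, 0, 0, 0, 0, 0, 0],
    [-1, 0, 0, 0, 0, 0, 0]
  ]
}}

```text
clock: 18.32
eef_pos: [418.9, -314.1, 286.3]
tool_rot: [-3.14, 0.001, 0.115]
force: [-0.5, 0.9, -1.0]
width: 24.6
gripper_force: 59.5
```

```bash
python3 - <<'E'
from cell import *
from h import *
s=read_state();print(s["eef_pos"],s["tool_rot"],s["width"])
g=get_image("wrist");np.savez("w8.npz",**g);cv2.imwrite("pics/w8.png",g["pixels"][:,:,::-1])
g=get_image("scene");np.savez("s8.npz",**g)
E
```

```text
[ 418.91545059 -314.0599828   286.28526723] [-3.14036766e+00  9.97962697e-04  1.15345219e-01] 24.558901291616575
```

View pics/w8.png

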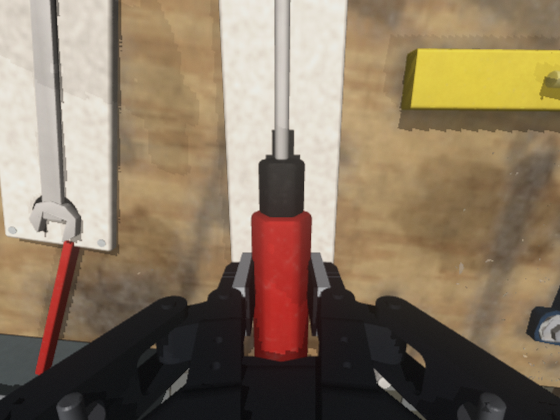

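The handle sits squarely in the pads at (281,285), in line with the board. Lowering it.

>>> {"fn": "jog_arm", "kwargs": {
  "steps": [
    [-1, -0.003, 0.004, 0.06, 0, 0, 0],
    [-1, 0, 0, 0.07, 0, 0, 0],
    [-1, 0, 0, 0.04, 0, 0, 0],
    [-1, 0, 0, 0.02, 0, 0, 0],
    [-1, 0, 0, 0, 0, 0, 0],
    [-1, 0, 0, 0, 0, 0, 0]
  ]
}}

```text
clock: 19.18
eef_pos: [418.4, -316.6, 192.3]
tool_rot: [3.141, -0.001, 0.116]
force: [0.5, -0.6, -0.9]
width: 24.9
gripper_force: 59.5
```

>>> {"fn": "jog_arm", "kwargs": {
  "steps": [
    [-1, -0.002, 0, 0.006, 0, 0, 0],
    [-1, 0, 0, 0.005, 0, 0, 0],
    [-1, 0, 0, 0, 0, 0, 0]
  ]
}}

```text
clock: 19.55
eef_pos: [416.9, -317.0, 187.0]
tool_rot: [3.141, -0.0, 0.115]
force: [-1.7, 1.4, 9.0]
width: 24.8
gripper_force: 60.4
```

>>> {"fn": "jog_arm", "kwargs": {
  "steps": [
    [0, 0, 0, 0, 0, 0, 0],
    [0, 0, 0, 0, 0, 0, 0],
    [0, 0, 0, -0.06, 0, 0, 0],
    [0, 0, 0, -0.12, 0, 0, 0],
    [1, 0, 0, -0.12, 0, 0, 0.03],
    [1, 0.01, -0.09, -0.08, 0, 0, 0.027],
    [1, 0.01, -0.09, -0.08, 0, 0, 0],
    [1, 0, 0, -0.06, 0, 0, 0],
    [1, 0, 0, 0, 0, 0, 0],
    [1, 0, 0, 0, 0, 0, 0]
  ]
}}

```text
clock: 20.8
eef_pos: [424.0, -226.7, 445.3]
tool_rot: [-3.141, 0.002, 0.001]
force: [-1.0, 0.3, -0.1]
width: 85.6
gripper_force: 0.0
```

```bash
cat > meas.py <<'E'
from cell import *
from h import *
import sys
s=read_state();print(s["eef_pos"],s["tool_rot"])
n=sys.argv[1]
g=get_image("wrist");np.savez(n+".npz",**g);cv2.imwrite(f"pics/{n}.png",g["pixels"][:,:,::-1])
Z=height(g)[...,2];H,S,V=seg(g)
w=(S<45)&(V>120)
for k in blobs(w,1500): print("white",k.mean(0).round(),k.min(0),k.max(0),rect(cast(g,k,12)))
b4=proj(g,[[x,y,12] for x,y in [(360,-185),(625,-188),(625,-90),(360,-80)]])
m=(Z>15)&(Z<28)&inpoly(Z.shape,b4)
m=cv2.morphologyEx(m.astype(np.uint8),cv2.MORPH_OPEN,np.ones((2,2)))
for k in blobs(m,200): print("spanner",k.min(0),k.max(0),rect(cast(g,k,20)))
r=(S>130)&((H<9)|(H>172))&(V>60)
for k in blobs(r,100): print("red",k.mean(0).round(),rect(cast(g,k,25)))
E
python3 meas.py w9
```

```text
[ 423.99091088 -226.67188333  445.29793176] [-3.14124901e+00  1.77522361e-03  1.25774361e-03]
white [210. 348.] [175 335] [239 370] [ 145.9 -112.9  100.3   66.7  -89.9]
white [344. 117.] [301  13] [380 224] [ 488.7 -307.4  247.9   89.6    6.6]
white [206. 113.] [166  10] [242 219] [ 493.5 -133.7  248.    89.1   -2.4]
white [27. 99.] [0 0] [ 54 189] [521.5 100.2 221.3  71.9  -5.6]
spanner [190  14] [223 215] [ 494.6 -137.   236.4   36.    -2.4]
red [205. 262.] [ 307.  -122.   144.7    8.9  -15.4]
red [351. 191.] [ 408.3 -318.6   84.8   26.6    6.3]
```

View pics/w9.png

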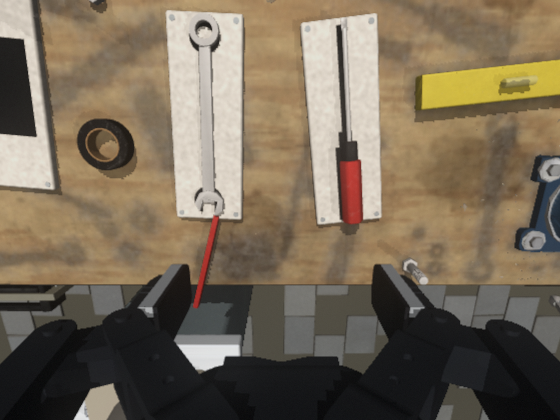

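>>> {"fn": "jog_arm", "kwargs": {
  "steps": [
    [1, -0.01, -0.09, 0.06, 0, 0, 0],
    [1, -0.01, -0.096, 0.06, 0, 0, 0],
    [1, 0, 0, 0, 0, 0, 0],
    [1, 0, 0, 0, 0, 0, 0]
  ]
}}

```text
clock: 21.35
eef_pos: [414.3, -134.3, 385.5]
tool_rot: [3.141, 0.002, 0.001]
force: [0.8, -0.3, -0.1]
width: 85.1
gripper_force: 0.0
```

```bash
python3 meas.py w10; python3 - <<'E'
from h import *
g=dict(np.load("w10.npz"));H,S,V=seg(g)
uv=proj(g,[[520,-134,19],[450,-132,19]]);print(uv)
for u,v in uv: 
    v=int(v);u=int(u);print(v,u-20,V[v,u-20:u+21])
cv2.imwrite("pics/c10.png",cv2.resize(g["pixels"][0:270,180:400,::-1],None,fx=2.2,fy=2.2,interpolation=cv2.INTER_CUBIC))
E
```

```text
[ 414.30015894 -134.26039761  385.45763916] [3.14116709e+00 1.77239544e-03 1.14076145e-03]
white [467. 106.] [446   0] [491 226] [ 485.5 -332.   234.6   39.5    6.5]
white [418. 114.] [399   0] [442 232] [ 482.6 -283.6  240.6   42.2    6.6]
white [280. 109.] [237   0] [329 226] [ 485.4 -132.8  232.1   89.1   -2.3]
white [47. 94.] [0 0] [ 96 192] [507.6 111.6 191.   89.1  -4.8]
spanner [262   0] [303 222] [ 487.  -134.8  220.9   36.3   -1.6]
red [268. 275.] [ 307.9 -118.9  144.2    8.7  -15.6]
red [448. 194.] [ 408.4 -318.9   86.3   27.7    6.5]
[[279.70494382  87.62535447]
 [277.80144597 157.09519647]]
87 259 [231 231 231 231 231 231 231 229 228 227 225 221 213 208 137  95 181 211
 212 212 211 210 207 206 204 203 200 197 195 165 209 230 229 230 231 231
 230 229 229 230 230]
157 257 [228 229 229 229 230 228 227 226 225 226 216 212 214 189 117 150 194 200
 201 200 198 196 197 196 194 194 192 190 168 204 224 225 225 225 225 226
 226 227 226 225 224]
```

View pics/c10.png

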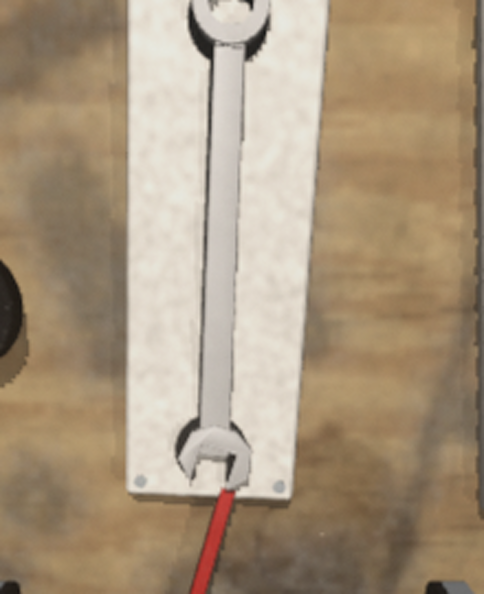

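The spanner covers its shadow with thin dark rims on both sides of the shank: left 273–275 px and right 288 px. The offset is about 1 mm, which is fine. The driver is within about 1.5 mm. Next is the block.

>>> {"fn": "jog_arm", "kwargs": {
  "steps": [
    [1, 0.01, -0.11, 0.02, 0, 0, 0],
    [1, 0.01, -0.115, 0.02, 0, 0, 0],
    [1, 0.01, -0.115, 0.02, 0, 0, 0],
    [1, 0.005, -0.115, 0, 0, 0, 0],
    [1, 0.005, -0.115, 0, 0, 0, 0],
    [1, 0.005, -0.115, 0, 0, 0, 0],
    [1, 0, -0.115, 0, 0, 0, 0],
    [1, 0, 0, 0, 0, 0, 0.02],
    [1, 0, 0, 0, 0, 0, 0]
  ]
}}

```text
clock: 22.52
eef_pos: [436.8, 265.2, 356.0]
tool_rot: [3.14, -0.0, -0.04]
force: [-0.7, -0.7, -0.1]
width: 85.2
gripper_force: 0.0
```

```bash
cat > mb.py <<'E'
from cell import *
from h import *
import sys
s=read_state();print(s["eef_pos"],s["tool_rot"])
n=sys.argv[1]
g=get_image("wrist");np.savez(n+".npz",**g);cv2.imwrite(f"pics/{n}.png",g["pixels"][:,:,::-1])
H,S,V=seg(g);Z=height(g)[...,2]
b=(S>110)&(H<18)&(V>95)&(abs(Z-43)<6);b[300:]=0
for k in blobs(b,800): print("brown",k.min(0),k.max(0),rect(cast(g,k,43)))
w=(S<45)&(V>120)
for k in blobs(w,1500): print("white",k.min(0),k.max(0),rect(cast(g,k,12)))
d=(V<90)&(S<110)
for k in blobs(d,800): print("dark",k.min(0),k.max(0),rect(cast(g,k,12)))
E
python3 mb.py w11
```

```text
[436.81772012 265.24646875 356.01063541] [ 3.14044371e+00 -9.25345161e-05 -3.98767966e-02]
brown [173  64] [245 190] [504.6 323.3 107.9  58.4  -2.2]
white [374   0] [502 212] [511.  113.8 197.   89.6  -4.9]
white [160   0] [264 246] [498.4 323.9 234.5  88.9  -2. ]
dark [  0 264] [559 419] [244.8 272.5 741.4 225.4  87.7]
dark [503 121] [559 185] [465.8   9.7  68.5  55.4  12.1]
dark [398  18] [483 146] [536.5 110.2 111.2  61.1  -4.8]
```

>>> {"fn": "jog_arm", "kwargs": {
  "steps": [
    [1, 0.066, -0.061, 0.02, 0, 0, 0],
    [1, 0.065, -0.061, 0.02, 0, 0, 0],
    [1, 0, 0, 0.1, 0, 0, 0],
    [1, 0, 0, 0.1, 0, 0, 0],
    [1, 0, 0, 0.04, 0, 0, 0],
    [1, 0, 0, 0, 0, 0, 0],
    [1, 0, 0, 0, 0, 0, 0]
  ]
}}

```text
clock: 23.45
eef_pos: [504.8, 323.9, 217.1]
tool_rot: [-3.141, -0.001, -0.04]
force: [-0.5, 0.2, -0.1]
width: 85.4
gripper_force: 0.0
```

>>> {"fn": "jog_arm", "kwargs": {
  "steps": [
    [1, 0, 0, 0.04, 0, 0, 0],
    [1, 0, 0, 0.023, 0, 0, 0],
    [1, 0, 0, 0, 0, 0, 0],
    [-1, 0, 0, 0, 0, 0, 0],
    [-1, 0, 0, 0, 0, 0, 0],
    [-1, 0, 0, 0, 0, 0, 0],
    [-1, 0, 0, 0, 0, 0, 0]
  ]
}}

```text
clock: 24.32
eef_pos: [504.0, 325.0, 185.0]
tool_rot: [-3.141, -0.0, -0.038]
force: [0.4, -0.2, 3.6]
width: 60.7
gripper_force: 66.6
```

>>> {"fn": "jog_arm", "kwargs": {
  "steps": [
    [-1, 0, 0, -0.06, 0, 0, 0],
    [-1, 0, 0, -0.08, 0, 0, 0.023],
    [-1, 0.02, 0.08, 0, 0, 0, 0],
    [-1, 0.02, 0.1, 0, 0, 0, 0],
    [-1, 0.02, 0.1, 0, 0, 0, 0],
    [-1, 0.02, 0.082, 0, 0, 0, 0],
    [-1, 0.02, 0.06, 0, 0, 0, 0],
    [-1, 0, 0, 0, 0, 0, 0],
    [-1, 0, 0, 0, 0, 0, 0]
  ]
}}

```text
clock: 25.45
eef_pos: [535.6, 111.3, 254.3]
tool_rot: [-3.141, 0.001, -0.084]
force: [0.4, 0.4, -0.1]
width: 61.1
gripper_force: 66.1
```

>>> {"fn": "jog_arm", "kwargs": {
  "steps": [
    [-1, 0, 0.002, 0.07, 0, 0, 0],
    [-1, 0, 0, 0.04, 0, 0, 0],
    [-1, 0, 0, 0.018, 0, 0, 0],
    [-1, 0, 0, 0, 0, 0, 0],
    [-1, 0, 0, 0, 0, 0, 0]
  ]
}}

```text
clock: 26.08
eef_pos: [536.0, 109.9, 191.2]
tool_rot: [-3.141, -0.001, -0.084]
force: [-0.1, -1.1, -0.8]
width: 60.8
gripper_force: 66.1
```

>>> {"fn": "jog_arm", "kwargs": {
  "steps": [
    [-1, 0, 0, 0.007, 0, 0, 0],
    [-1, 0, 0, 0.005, 0, 0, 0],
    [-1, 0, 0, 0, 0, 0, 0]
  ]
}}

```text
clock: 26.45
eef_pos: [535.8, 109.4, 185.0]
tool_rot: [-3.141, -0.0, -0.084]
force: [-0.2, -0.0, 4.9]
width: 60.9
gripper_force: 66.4
```

>>> {"fn": "jog_arm", "kwargs": {
  "steps": [
    [1, 0, 0, 0, 0, 0, 0],
    [1, 0, 0, 0, 0, 0, 0],
    [1, 0, 0, 0, 0, 0, 0],
    [1, 0, 0, -0.06, 0, 0, 0],
    [1, 0, 0, -0.11, 0, 0, 0],
    [1, -0.06, 0, -0.1, 0, 0, 0],
    [1, -0.08, 0, -0.08, 0, 0, 0],
    [1, -0.07, 0, -0.08, 0, 0, 0],
    [1, 0, 0, 0, 0, 0, 0],
    [1, 0, 0, 0, 0, 0, 0]
  ]
}}

```text
clock: 27.7
eef_pos: [431.6, 118.3, 399.3]
tool_rot: [-3.142, -0.0, -0.084]
force: [0.6, 0.1, -0.3]
width: 85.4
gripper_force: 0.0
```

```bash
python3 mb.py w12; python3 - <<'E'
from cell import *
import cv2
cv2.imwrite("pics/top9.png",get_image("top")["pixels"][:,:,::-1])
E
```

```text
[431.64074022 118.31274339 399.32825877] [-3.14151819e+00 -4.40292390e-04 -8.40831742e-02]
brown [250  26] [312 143] [537.  108.5 107.4  58.6  -4.9]
white [25 11] [151 241] [505.  322.9 248.4  89.   -1.9]
white [448   0] [559 220] [ 486.8 -131.4  234.5   90.    -2.3]
white [235   0] [323 202] [517.5 112.1 209.9  89.   -4.9]
dark [  0 264] [559 419] [204.1 138.4 843.6 256.3  85.2]
dark [353 117] [412 174] [468.5  -1.6  67.7  63.6  85.2]
```

View pics/w12.png

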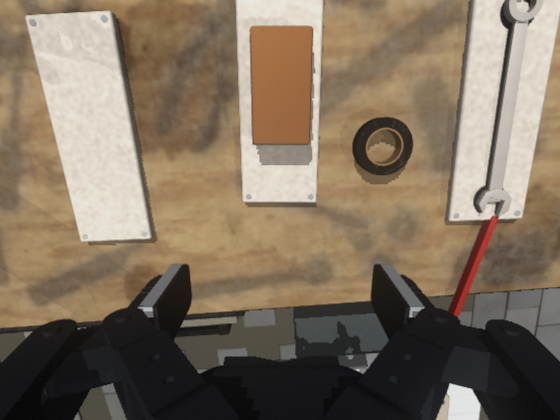

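View pics/top9.png

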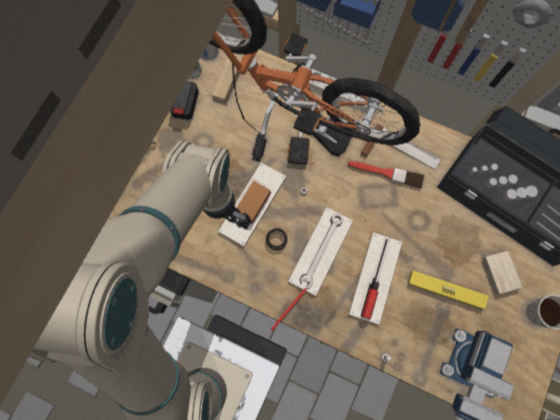

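The block covers its shadow at (281,85), and all three tools are on their boards. The tape at (277,239) and the nut at (304,191) have not moved. Handing in.

```bash
python3 -c "
from cell import *
print(finish_job())"
```

```text
the job is handed in; nothing more can be done
None
```

The sanding block, screwdriver and spanner are each back on their own shadow, about 1–2 mm off centre by the camera, in about 28 s; the tape and nut were not moved, and the job is handed in.

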